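# Close the oil filler cap until it clicks

## Task

Close the oil reservoir: put the loose black ribbed cap into the filler neck so that its lugs pass the slots, press it gently down against the sprung seal, never hard onto the neck, and turn it clockwise (seen from above). At the end stop its torque limiter clicks: stop at the first click and let go, before it clicks again. Leave the bottle, the disc and the coil spring where they are.

Things in the scene. Friction and masses are not known exactly. Their poses are not given: they have to be found in the camera images.
- cap_grip (a point): The loose filler cap, upright: point on its axis at half height of the black ribbed shell, the part to grip: round, 50 mm diameter, from 16 mm below to 16 mm above this point, with a raised ridge 42 x 7 mm, 5 mm high across its top. z is up; x runs through the two lugs (a half turn is the same) and belongs to the plug, not the shell; at the start the ridge lies along x. 0.13 to 0.2 kg.
- cap: The metal plug below the shell; origin at the centre of its nose's end, 38 mm below cap_grip, same axes. Plug 32 mm diameter, nose tapering to 26 mm over the last 6 mm. It stands on the nose.
- cap_flange: The cap's flange between shell and plug, 46 mm diameter, 3 mm thick, fixed to the plug; origin at the centre of its underside, 19 mm below cap_grip. It must not be pressed hard onto the neck: 6 to 10 N of push is enough to close the cap.
- cap_lug (a point): Middle of one of the plug's two opposite lugs, 30 mm below cap_grip and 18.5 mm from the axis. The lugs reach to 20.5 mm from the axis, are 4 mm thick (28 to 32 mm below cap_grip) and about 9 mm wide (26 degrees).
- cap_shell (a joint): Turn of the ribbed shell on its plug, rad, clockwise seen from above positive, 0 at the start. A spring detent (the torque limiter) holds the two together; above about 0.25 N m it gives way, the torque drops suddenly and the shell has moved on by one click = 0.314 rad. Each further click is another 0.314.
- reservoir: The grey oil reservoir, fixed to the table, 166 x 120 mm, top at 70 mm; the origin is on the table under the filler neck's axis, z up. Its x axis runs through the two slots of the neck; the sight gauge is on the -x side.
- neck_mouth (a point): Centre of the filler neck's mouth, 96 mm above the table, axes as the reservoir's. Aluminium neck, 56 mm outer diameter, 26 mm tall, bore 35 mm (the plug has 1.5 mm to spare all round). With the lugs off the slots they rest on the mouth, cap_grip 32 mm above it. Fully pressed, the flange meets the mouth hard with cap_grip 19 mm above it.
- slot_lip (a point): Underside of the neck's 6 mm lip at the +x slot, 20 mm from the axis. Slots at +x and -x, 40 degrees wide, let the lugs through. The lugs pass under the lip when cap_grip is less than 22 mm above the mouth. From the slots the cap turns clockwise only, to a hidden end stop 0.75 to 1.45 rad on. Past 0.6 rad it is caught under the lip and stays when released, so it may be regrasped.
- seal_top (a point): Top of the sprung seal plate inside the neck (at rest), 11 mm below the mouth, on the axis. The nose meets it when cap_grip is 27 mm above the mouth; pressing it takes 2 N, then 0.8 N more per mm: about 6 N where the lugs clear the lip, 8 N fully down. It pushes the closed cap up against the lip.
- thread_lock: Red bottle with a black pointed cap, 36 mm diameter, 104 mm tall; a bystander. Origin under its base.
- plastic_disc: Flat white plastic disc with a hole, 62 mm diameter, 12 mm thick; a bystander. Origin under its centre.
- coil_spring: Upright steel coil spring, 58 mm diameter, 105 mm tall; a bystander. Origin under its base.
Mind the look-alikes: they are no part of the job. What is shaped like the cap but red or turquoise is not meant.

How it is judged:
On the way, in this order (a step that is already met when the one before it is completed fails the run):
1. the cap's lugs are through the slots of the neck, the torque limiter not yet clicked (horizontal distance between cap_grip and neck_mouth below 0.004 m and z of cap_grip in the frame of neck_mouth below 0.0275 m and value of joint cap_shell below 0.2 rad), for 0.1 s.
2. the lugs are turned under the lip of the neck (z of cap_grip in the frame of neck_mouth below 0.0235 m and angle between the x axis of cap_grip and the x axis of neck_mouth, either way round above 0.55 rad), for 0.05 s.
3. the torque limiter has clicked (value of joint cap_shell above 0.22 rad and angle between the x axis of cap_grip and the x axis of neck_mouth, either way round above 0.55 rad), for 0.1 s.
At the end, for the whole second after the job is handed in: The cap sits in the neck (axis within 4 mm, its grip point less than 23.5 mm above the mouth), its lugs turned more than 0.55 rad away from the slots under the lip, and the shell has clicked on by exactly one click (0.22 to 0.5 rad) (all of step 3 and horizontal distance between cap_grip and neck_mouth below 0.004 m and z of cap_grip in the frame of neck_mouth below 0.0235 m and value of joint cap_shell below 0.5 rad); the robot touches nothing.
It fails at once if the torque limiter was driven on to a second click (value of joint cap_shell above 0.5 rad).
It fails at once if the cap's flange was pressed onto the neck with more than 25 N (contact force between cap_flange and reservoir above 25 N).
It fails at once if the cap was pushed against the neck with more than 40 N before its lugs were through the slots (contact force between cap and reservoir above 40 N and z of cap_grip in the frame of neck_mouth above 0.027 m).
It fails at once if the bottle, the disc or the coil spring was moved by more than 30 mm (distance of any of thread_lock, plastic_disc, coil_spring from where it was at the start of the episode above 0.03 m).
It also fails if it takes over 72 s, if anything falls off the work surface, if the arm or the gripper's body presses on something with over 40 N, if the wrist force passes 120 N, or if a joint passes its speed limit or range.

## Robot

A 6-joint arm with a two-finger parallel gripper is mounted at the origin on a cart in front of the work surface, level with it; the furniture and walls round the work are solid. World frame = base frame: x ahead of the robot, y to its left, z up, the work surface at z = 0. Lengths are in m, angles in rad, forces in N, time in s.
With the tool pointing down it reaches from about 0.275 to 1 m from the base axis. Payload 8.4 kg.
Tool frame: the origin (TCP) lies midway between the tips of the shut fingers; the grasp point (between the pads) lies 19 mm behind it; z points along the fingers, y is the direction in which the jaws open and shut (so a half turn about z gives the same grasp; the last joint's range is limited). The gripper opens to 85 mm and grips with 20 to 120 N. Pads are 22 mm wide; open, the fingers measure 114 mm over their backs; the gripper's body (76 mm by 85 mm) begins 54 mm behind the grasp point. The pads swing forward as they close: fully open they stand 13 mm farther back than shut.
Start: joints at [-1.343, 0.353, 1.633, -0, 1.155, -0.002], TCP at [0.142, -0.609, 0.231] pointing down, gripper open.
Joint ranges: [-2.63, 2.63], [-0.92, 2.1], [0.06, 2.66], [-1.3, 4.44], [0, 2.69], [-3.02, 3.02]. Speed limits (rad/s): [2.22, 2.22, 2.79, 3.14, 3.14, 3.14].

## Interface

Orientations are given as a rotation vector (axis times angle).
In Python, from bench import arm, cams, close_job gives the robot as it stands. Calls block until the motion is done:
- arm.move_to(position, orientation): joint-space move of the TCP to a pose.
- arm.line_to(position, ori=None, speed=0.15, force_limit=None): straight line of the TCP; ori=None keeps the orientation; speed is the mean speed in m/s. With force_limit (N) it stops when the force on the tool has changed by that much, and returns True; else False.
- arm.movej(angles): joint-space move.
- arm.move_gripper(opening, grip_force=None): finger opening in m; grip_force is the grip in N (None keeps the last); returns when the fingers have stopped.
- arm.sleep(seconds).
- arm.inverse_kinematics(position, orientation): joint angles nearest the present ones, or None.
- cams.capture(name): name is "scene" or "side" or "wrist"; returns a dict with "image" (480x640x3 uint8, red, green, blue), "mtx" (3x3 intrinsics, pixels), "position" and "orientation" of the camera in the world. Camera axes: x right, y down, z forward; pixel columns grow to the right and rows downward; lengths in m; the calibration is good to about 2 mm. A picture is of the moment at which its call begins. There is no depth.
A pose or a line that the arm cannot do raises arm.PlanningError and nothing moves.
- close_job(): hands the job in, once; it reports no verdict.
Readings, each from a call of its own:
- arm.read_time(): time.
- arm.read_joints(): joint angles.
- arm.read_qvel(): joint speeds.
- arm.read_joint_efforts(): joint torques, N m.
- arm.read_eef_pos(): TCP position.
- arm.read_orientation(): TCP orientation.
- arm.read_wrist_force(): force on the tool from outside, world axes, zero at the start.
- arm.read_wrist_torque(): the same for the moment, N m.
- arm.read_opening(): finger opening in m.
Only numpy, scipy, OpenCV 4.12 (cv2) and the standard library are available. Lean on these libraries where they do the work, as an engineer would, in place of code of your own. Each camera call takes 0.05 s, during which the arm holds its last target. There are 200 camera calls.

## Working session

There is one attempt and no reset: what is moved stays moved. The work goes in short steps, each a Python script; the robot and the scene stay as the last script left them, time stands still between calls to the robot, and variables do not carry over. Pictures are saved under pics/ and viewed, about 8 in all and at most 12, crops included, and the job is handed in when it is done.

```bash
ls; mkdir -p pics; python3 - <<'E'
from bench import arm,cams
import cv2,numpy as np,pickle
d={}
for n in("scene","side","wrist"):
    c=cams.capture(n);d[n]=c
    cv2.imwrite(f"pics/{n}0.png",c["image"][:,:,::-1])
    print(n,c["mtx"].tolist(),c["position"],c["orientation"])
pickle.dump(d,open("d0.pkl","wb"))
print(arm.read_time(),arm.read_orientation(),arm.read_eef_pos())
E
```

```text
pics
scene [[493.33227373969504, 0.0, 316.1954020040158], [0.0, 493.33227373969504, 234.9656195283249], [0.0, 0.0, 1.0]] [0.14463991 0.45291355 0.87945739] [-0.9777403   2.58002147 -0.94225777]
side [[606.1775236119825, 0.0, 312.72188373221775], [0.0, 606.1775236119825, 233.75891309163893], [0.0, 0.0, 1.0]] [ 0.50730815 -1.09418699  1.01818157] [-2.29932061  0.09427187 -0.01390089]
wrist [[380.4994093224916, 0.0, 324.7616137692537], [0.0, 380.4994093224916, 238.45710306487683], [0.0, 0.0, 1.0]] [ 0.2239038  -0.59042546  0.37374916] [ 2.24775794 -1.78154053 -0.29966803]
0.15 [-3.11985105e+00 -3.59993405e-01  1.32152293e-04] [ 0.14228084 -0.60822517  0.23075013]
```

View pics/scene0.png

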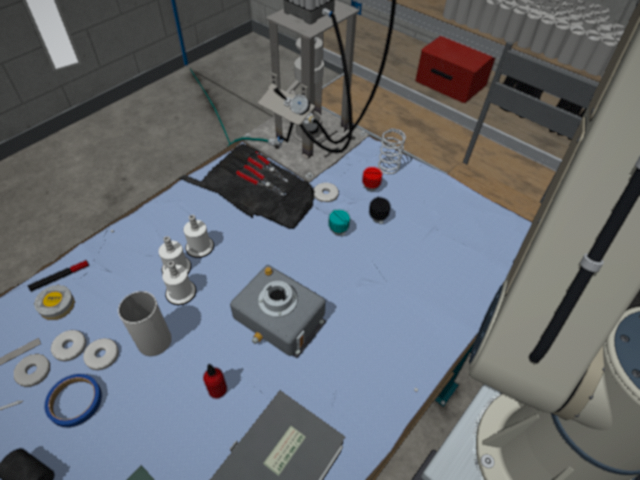

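View pics/side0.png

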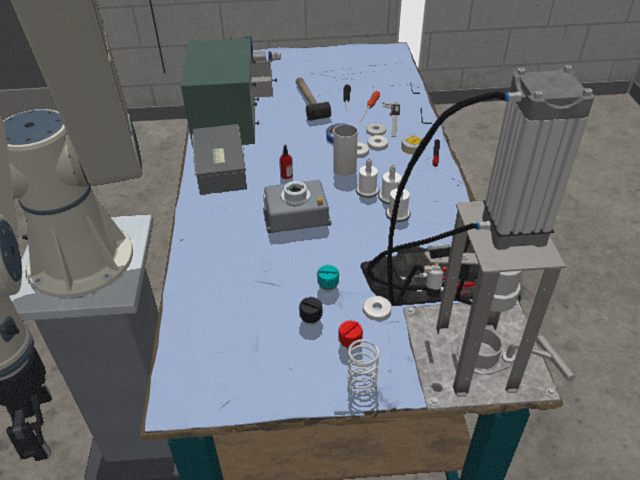

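Scene shows the black cap at (380,209) and the neck mouth at (279,292). In the side view the cap is at (311,310) and the neck at (295,190). Next I cast rays for rough positions.

```bash
cat > h.py <<'E'
import numpy as np,cv2
from scipy.spatial.transform import Rotation as R
def ray(c,u,v):
    K=c["mtx"];d=np.array([(u-K[0,2])/K[0,0],(v-K[1,2])/K[1,1],1.])
    return np.array(c["position"]),R.from_rotvec(c["orientation"]).apply(d)
def onplane(c,u,v,z):
    p,d=ray(c,u,v);return p+d*(z-p[2])/d[2]
def tri(rs):
    A=0;b=0
    for p,d in rs:
        d=d/np.linalg.norm(d);P=np.eye(3)-np.outer(d,d);A=A+P;b=b+P@p
    return np.linalg.solve(A,b)
def down(yaw):  # tool z down, tool y at world angle yaw
    y=np.array([np.cos(yaw),np.sin(yaw),0]);z=np.array([0,0,-1.])
    return R.from_matrix(np.c_[np.cross(y,z),y,z]).as_rotvec()
E
python3 - <<'E'
from h import *
import pickle
d=pickle.load(open("d0.pkl","rb"))
print("cap",onplane(d["scene"],380,209,.04),onplane(d["side"],311,310,.04),tri([ray(d["scene"],380,209),ray(d["side"],311,310)]))
print("neck",onplane(d["scene"],279,292,.096),onplane(d["side"],295,188,.096),tri([ray(d["scene"],279,292),ray(d["side"],295,188)]))
for n,a,b in(("red",(373,178),(350,333)),("turq",(339,221),(328,277)),("disc",(326,191),(377,307)),("spring",(393,150),(363,378)),("bottle",(215,382),(286,168))):
    print(n,tri([ray(d["scene"],*a),ray(d["side"],*b)]))
from bench import arm
Rt=R.from_rotvec(arm.read_orientation()); w=d["wrist"]
print("cam in tool",Rt.inv().apply(w["position"]-arm.read_eef_pos()),"\n",(Rt.inv()*R.from_rotvec(w["orientation"])).as_matrix().round(3), Rt.as_matrix().round(3))
E
```

```text
cap [ 0.53658383 -0.24008026  0.04      ] [ 0.54552798 -0.2450281   0.04      ] [ 0.54224546 -0.24321441  0.03604135]
neck [0.52520299 0.10570232 0.096     ] [0.53183563 0.10856235 0.096     ] [0.52873846 0.10607595 0.09615821]
red [ 0.61680007 -0.31419768  0.03806989]
turq [ 0.58821023 -0.14987615  0.03678126]
disc [ 0.68927441 -0.22441626  0.00967952]
spring [ 0.63249035 -0.42660695  0.04427067]
bottle [0.51209398 0.29022033 0.02788904]
cam in tool [ 0.08353687  0.00110793 -0.14299729] 
 [[ 0.    -0.946 -0.325]
 [ 1.     0.001 -0.001]
 [ 0.001 -0.325  0.946]] [[ 0.974  0.228 -0.   ]
 [ 0.228 -0.974  0.001]
 [ 0.    -0.001 -1.   ]]
```

```bash
python3 - <<'E'
from h import *
from bench import arm,cams
import pickle
C=[.543,-.243,.19];N=[.529,.106,.24]
for P in(C,N):
    for y in(-3,-2,-1,0.2,1,2,3):
        q=arm.inverse_kinematics(P,down(y)); print(P,y,None if q is None else np.round(q,2))
out={}
for k,P,y in(("c0",C,.2),("c1",C,.2-np.pi),("n1",N,.2-np.pi),("n0",N,.2)):
    arm.move_to(P,down(y)); arm.sleep(.2)
    c=cams.capture("wrist");out[k]=c
    c["tcp"]=arm.read_eef_pos()
    print(k,arm.read_time(),arm.read_eef_pos(),np.round(arm.read_joints(),2))
pickle.dump(out,open("d1.pkl","wb"))
cv2.imwrite("pics/m1.png",cv2.resize(np.vstack([np.hstack([out["c0"]["image"],out["c1"]["image"]]),np.hstack([out["n0"]["image"],out["n1"]["image"]])])[:,:,::-1],(800,600),interpolation=cv2.INTER_AREA))
E
```

```text
[0.543, -0.243, 0.19] -3 [-0.42  0.35  1.74 -0.    1.05  2.58]
[0.543, -0.243, 0.19] -2 [-0.42  0.35  1.74 -0.    1.05  1.58]
[0.543, -0.243, 0.19] -1 [-0.42  0.35  1.74 -0.    1.05  0.58]
[0.543, -0.243, 0.19] 0.2 [-0.42  0.35  1.74 -0.    1.05 -0.62]
[0.543, -0.243, 0.19] 1 [-0.42  0.35  1.74  0.    1.05 -1.42]
[0.543, -0.243, 0.19] 2 [-0.42  0.35  1.74 -0.    1.05 -2.42]
[0.543, -0.243, 0.19] 3 [-0.42  0.35  1.74 -0.    1.05  2.86]
[0.529, 0.106, 0.24] -3 None
[0.529, 0.106, 0.24] -2 [ 0.19  0.21  1.81 -0.    1.12  2.19]
[0.529, 0.106, 0.24] -1 [ 0.19  0.21  1.81 -0.    1.12  1.19]
[0.529, 0.106, 0.24] 0.2 [ 0.19  0.21  1.81 -0.    1.12 -0.01]
[0.529, 0.106, 0.24] 1 [ 0.19  0.21  1.81 -0.    1.12 -0.81]
[0.529, 0.106, 0.24] 2 [ 0.19  0.21  1.81 -0.    1.12 -1.81]
[0.529, 0.106, 0.24] 3 [ 0.19  0.21  1.81 -0.    1.12 -2.81]
c0 2.3667 [ 0.5427691  -0.24355674  0.18999925] [-0.42  0.35  1.74 -0.    1.05 -0.62]
c1 5.2667 [ 0.54302545 -0.24301133  0.1900166 ] [-0.42  0.35  1.74  0.    1.05  2.52]Traceback (most recent call last):
  File "<stdin>", line 10, in <module>
bench.PlanningError: the arm cannot take that pose within its joint ranges
```

```bash
python3 - <<'E'
from h import *
from bench import arm,cams
import pickle
C=[.543,-.243,.19];N=[.529,.106,.24]
out={}
for k,P,y in(("c1",C,.2-np.pi),("n1",N,-1),("n0",N,np.pi-1),("c0",C,.2)):
    if k!="c1": arm.move_to(P,down(y)); arm.sleep(.2)
    c=cams.capture("wrist");out[k]=c
    c["tcp"]=arm.read_eef_pos()
    print(k,arm.read_time(),arm.read_eef_pos(),np.round(arm.read_joints(),2))
pickle.dump(out,open("d1.pkl","wb"))
cv2.imwrite("pics/m1.png",cv2.resize(np.vstack([np.hstack([out["c0"]["image"],out["c1"]["image"]]),np.hstack([out["n0"]["image"],out["n1"]["image"]])])[:,:,::-1],(800,600),interpolation=cv2.INTER_AREA))
E
```

```text
c1 5.3167 [ 0.5429922  -0.24298167  0.18997327] [-0.42  0.35  1.74  0.    1.05  2.52]
n1 6.8917 [0.52917687 0.10528443 0.23984767] [ 0.19  0.21  1.81 -0.    1.12  1.2 ]
n0 9.7917 [0.52901594 0.10600254 0.23999954] [ 0.19  0.21  1.81  0.    1.12 -1.95]
c0 11.3667 [ 0.54334755 -0.24221416  0.19021119] [-0.42  0.35  1.74  0.    1.05 -0.62]
```

View pics/m1.png

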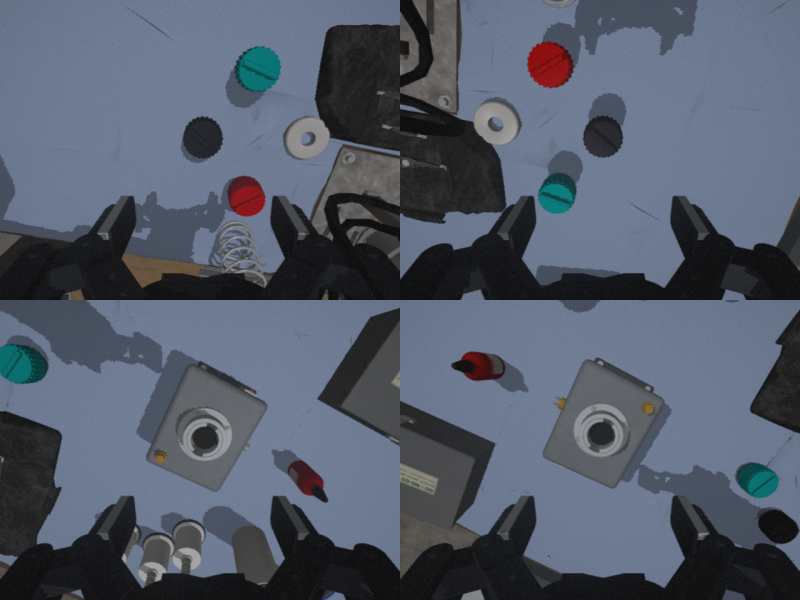

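Top row: the black cap is at about (202,137) in c0 and (602,137) in c1, with its ridge running diagonally down to the right. Bottom row: the neck is at about (205,436) and (601,433) with the slots dark. Next I need enlarged crops.

```bash
python3 - <<'E'
from h import *
import pickle
o=pickle.load(open("d1.pkl","rb"))
def crop(k,u,v,r,g=1):
    a=o[k]["image"][v-r:v+r,u-r:u+r,::-1].astype(float)
    return cv2.resize(np.clip(255*(a/255)**g,0,255).astype(np.uint8),(400,300) if 0 else (300,300),interpolation=cv2.INTER_CUBIC)
a=np.vstack([np.hstack([crop("c0",323,219,40,.5),crop("c1",323,219,40,.5)]),np.hstack([crop("n0",328,218,50,.8),crop("n1",321,212,50,.8)])])
cv2.imwrite("pics/z1.png",a)
for k in("c0","c1"):
    g=o[k]["image"].max(2); s=np.zeros_like(g); s[170:270,270:375]=1
    m=((g<75)*s*255).astype(np.uint8)
    cs,_=cv2.findContours(m,cv2.RETR_EXTERNAL,cv2.CHAIN_APPROX_NONE);c=max(cs,key=cv2.contourArea)
    print(k,cv2.contourArea(c),cv2.minEnclosingCircle(c),cv2.fitEllipse(c))
E
```

```text
c0 3170.0 ((324.00079345703125, 219.52359008789062), 33.53863525390625) ((324.1014099121094, 220.01063537597656), (61.728477478027344, 65.66043853759766), 7.173970699310303)
c1 3173.5 ((324.0639343261719, 217.7426300048828), 33.80577850341797) ((324.5860900878906, 218.15191650390625), (61.48006820678711, 65.95760345458984), 1.9167823791503906)
```

View pics/z1.png

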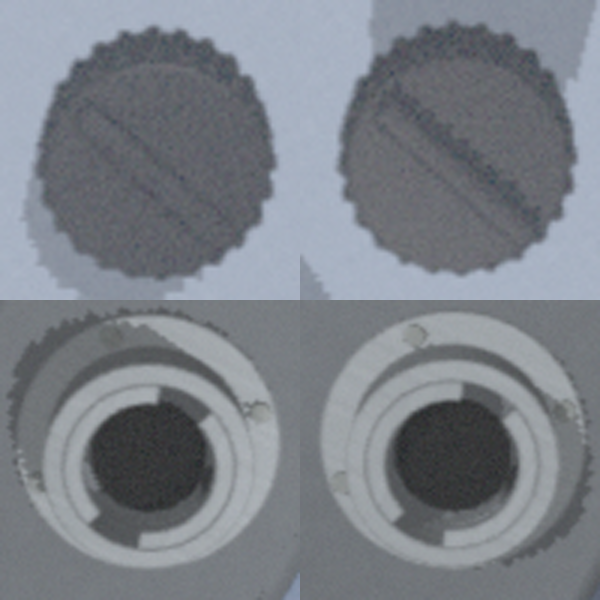

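The ridge is clear in both crops, at about 40° in the image. The neck's slot geometry is not clear enough yet, so I'll enlarge it.

```bash
python3 - <<'E'
from h import *
import pickle
o=pickle.load(open("d1.pkl","rb"))
a=[]
for k,u,v in(("n0",328,220),("n1",321,215)):
    im=o[k]["image"][v-40:v+40,u-40:u+40,::-1]
    im=cv2.resize(im,(400,400),interpolation=cv2.INTER_CUBIC)
    P=np.array([.529,.106]); 
    a.append(im)
    for i in range(0,400,100): cv2.putText(im,str(i),(i,10),0,.35,(0,255,255));cv2.putText(im,str(i),(0,i+10),0,.35,(0,255,255))
cv2.imwrite("pics/z2.png",np.hstack(a))
E
```

```text
(no output)
```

View pics/z2.png

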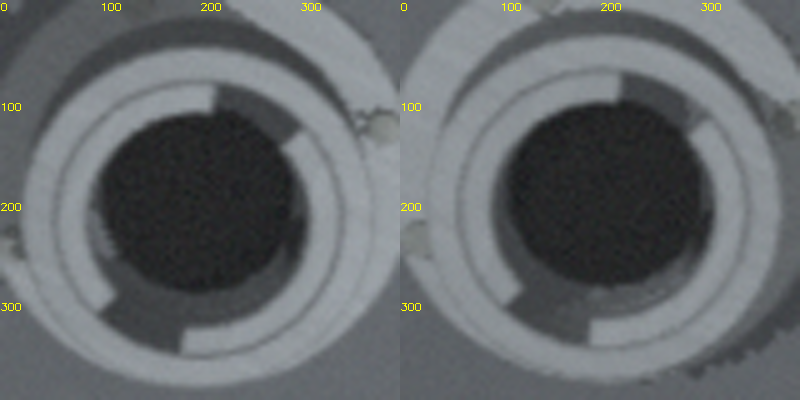

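```bash
python3 - <<'E'
from h import *
import pickle
o=pickle.load(open("d1.pkl","rb"))
z=.096
def nk(k,u,v,p): return onplane(o[k],u-40+(p[0]-2)/5,v-40+(p[1]-2)/5,z)[:2]
D={"n0":(328,220,(197,216.3),[(217,86),(300,132),(98,312),(180,352)],[(22,216),(371,216),(197,47),(197,385)]),
"n1":(321,215,(204,207.3),[(220,73),(305,122),(105,304),(190,345)],[(30,207),(380,207),(204,35),(204,380)])}
for k,(u,v,c,s,rim) in D.items():
    s=[nk(k,u,v,p) for p in s];C=nk(k,u,v,c);r=[nk(k,u,v,p) for p in rim]
    d=(s[0]+s[1]-s[2]-s[3])/2
    print(k,"ctr",C,"slotmid",sum(s)/4,"r",[round(float(np.linalg.norm(p-C)),4) for p in s],"slot ang",np.degrees(np.arctan2(d[1],d[0])),"dia",np.linalg.norm(r[0]-r[1]),np.linalg.norm(r[2]-r[3]))
for k,e in(("c0",(324.1,219.9)),("c1",(324.4,218.1))): print(k,onplane(o[k],*e,.038), o[k]["tcp"])
def rd(k,p,zz): return onplane(o[k],283+p[0]/3.75,179+p[1]/3.75,zz)[:2]
for k,a,b,zz in(("c0",(85,100),(225,215),.059),("c1",(80,123),(220,243),.054),("c1",(95,88),(240,215),.054)):
    A,B=rd(k,a,zz),rd(k,b,zz);d=B-A;print(k,(A+B)/2,np.linalg.norm(d),np.degrees(np.arctan2(d[1],d[0])))
E
```

```text
n0 ctr [0.52947984 0.10743305] slotmid [0.53031118 0.10810597] r [0.0211, 0.021, 0.0225, 0.0229] slot ang -174.39418362533831 dia 0.05488226147773696 0.05543411205933643
n1 ctr [0.53082442 0.10833776] slotmid [0.5299938  0.10780779] r [0.0214, 0.0207, 0.0224, 0.023] slot ang 6.451131748593902 dia 0.05470515369195166 0.05594845814071648
c0 [ 0.54320371 -0.24499214  0.038     ] [ 0.54334755 -0.24221416  0.19021119]
c1 [ 0.54313137 -0.2437714   0.038     ] [ 0.5429922  -0.24298167  0.18997327]
c0 [ 0.54260457 -0.2399753 ] 0.036837714249862256 -28.931242618606934
c1 [ 0.5433185  -0.24029259] 0.03851798510735448 149.5247030267004
c1 [ 0.54113644 -0.24755932] 0.03992936856427997 149.22596030787605
```

```bash
python3 - <<'E'
from h import *
from bench import arm,cams
import pickle
y=.2
def st(m): print(m,round(arm.read_time(),2),np.round(arm.read_eef_pos(),4),"F",np.round(arm.read_wrist_force(),2),"T",np.round(arm.read_wrist_torque(),3),"op",round(arm.read_opening(),4),flush=True)
st("0")
arm.line_to([.5432,-.2444,.07],down(y));
if arm.line_to([.5432,-.2444,.021],down(y),speed=.06,force_limit=10): print("hit")
st("down")
arm.move_gripper(.045,60); st("grip")
arm.line_to([.5432,-.2444,.2],speed=.12); st("lift")
arm.move_to([.5301,.1079,.2],down(y+.630)); arm.sleep(.3); st("over neck")
im=[cams.capture(n)["image"][:,:,::-1] for n in("wrist","side")]
cv2.imwrite("pics/g1.png",np.hstack([cv2.resize(im[0],(400,300)),im[1][80:280,180:447] .copy() if 0 else cv2.resize(im[1][60:285,200:500],(400,300))]))
E
```

```text
0 11.37 [ 0.5433 -0.2422  0.1902] F [ 0.25  0.76 -0.38] T [0.019 0.036 0.026] op 0.0856
down 13.28 [ 0.5434 -0.2445  0.0212] F [ 0.85  0.36 -1.1 ] T [0.019 0.019 0.025] op 0.0856
grip 13.72 [ 0.5435 -0.2445  0.0217] F [-1.12  1.23  5.58] T [ 0.123  0.257 -0.023] op 0.0488
lift 15.36 [ 0.5427 -0.2442  0.1992] F [ 0.19  0.13 -1.34] T [0.028 0.02  0.011] op 0.0486
over neck 16.98 [0.5303 0.1072 0.2   ] F [-0.04  0.73 -1.94] T [-0.003 -0.051  0.007] op 0.0481
```

View pics/g1.png

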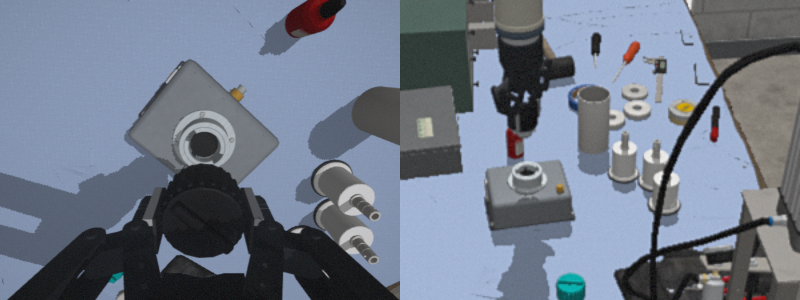

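The wrist view shows the cap upright between the pads with the neck behind it. The side view shows the gripper above the neck, clear of the bystanders. Now I descend in guarded steps.

```bash
cat >> h.py <<'E'
from bench import arm,cams
def st(m): print(m,round(arm.read_time(),2),np.round(arm.read_eef_pos(),4),"F",np.round(arm.read_wrist_force(),2),"T",np.round(arm.read_wrist_torque(),3),"q6",round(arm.read_joints()[5],3),flush=True)
E
python3 - <<'E'
from h import *
x,y=.5301,.1079; o=down(.83)
arm.line_to([x,y,.135],o,speed=.08); arm.sleep(.2); st("pre")
for z in(.122,.115,.111,.108,.105):
    h=arm.line_to([x,y,z],o,speed=.02,force_limit=9); st((z,h))
    if h: break
E
```

```text
pre 18.25 [0.5304 0.108  0.1355] F [ 0.57  0.68 -2.56] T [-0.011 -0.015  0.04 ] q6 -0.632
(0.122, False) 19.05 [0.5302 0.1079 0.122 ] F [ 0.25 -0.3  -0.43] T [ 0.056  0.018 -0.01 ] q6 -0.632
(0.115, False) 19.55 [0.53   0.1079 0.1148] F [-0.01 -0.31 -1.33] T [-0.015  0.029 -0.008] q6 -0.632
(0.111, False) 19.9 [0.53   0.1079 0.1109] F [ 0.45 -0.38 -1.05] T [-0.008 -0.013  0.045] q6 -0.632
(0.108, False) 20.2 [0.53   0.1079 0.1078] F [ 0.9  -0.72 -2.33] T [0.008 0.017 0.014] q6 -0.632
(0.105, False) 20.5 [0.5304 0.108  0.1052] F [ 0.42 -0.28  1.68] T [-0.036 -0.037 -0.057] q6 -0.632
```

The lugs passed the slots freely and the seal contact came at the expected height. Next I press to cap_grip about 20.5 mm above the mouth and start turning.

```bash
cat >> h.py <<'E'
def tz(n=8):
    a=[]
    for _ in range(n): arm.sleep(.012); a.append(np.r_[arm.read_wrist_force(),arm.read_wrist_torque()[2]])
    return np.mean(a,0)
E
python3 - <<'E'
from h import *
x,y=.5301,.1079; o=down(.83)
for z in(.1025,.1002):
    h=arm.line_to([x,y,z],o,speed=.02,force_limit=12); st((z,h)); 
    if h: raise SystemExit
arm.sleep(.2)
print("base",tz().round(3))
q=np.array(arm.read_joints()); q0=arm.inverse_kinematics([x,y,.1002],o); print(q.round(4),np.round(q0,4))
q=np.array(q0)
for i in range(7):
    t0=arm.read_time(); q[5]+=.1 if i else .05; arm.movej(q); f=tz(); print(round(q[5],3),round(arm.read_time()-t0,2),f.round(2),np.round(arm.read_eef_pos(),4),flush=True)
    if abs(f[3])>.15 or f[2]>14: break
E
```

```text
(0.1025, False) 20.77 [0.5304 0.108  0.1027] F [0.3  0.94 3.31] T [ 0.02  -0.081 -0.024] q6 -0.632
(0.1002, False) 21.04 [0.5305 0.108  0.1003] F [ 0.86 -0.26  4.73] T [ 0.009 -0.059 -0.019] q6 -0.632
base [ 7.610e-01 -1.590e-01  4.813e+00  2.000e-03]
[ 1.9800e-01  3.8910e-01  1.9217e+00  1.0000e-04  8.3010e-01 -6.3200e-01] [ 0.198   0.3893  1.9221 -0.      0.8302 -0.632 ]
-0.582 0.32 [ 0.28  0.16  4.95 -0.01] [0.5303 0.1079 0.1004]
-0.482 0.32 [-0.03 -0.04  5.21 -0.02] [0.5302 0.1079 0.1004]
-0.382 0.32 [-0.3   0.01  4.9  -0.04] [0.5302 0.1079 0.1003]
-0.282 0.32 [-0.32  0.15  5.39 -0.02] [0.5302 0.1079 0.1004]
-0.182 0.32 [-0.07 -0.1   5.15 -0.01] [0.5302 0.1079 0.1004]
-0.082 0.32 [-0.01  0.19  4.96 -0.03] [0.5302 0.1079 0.1004]
0.018 0.32 [ 0.07  0.22  5.13 -0.  ] [0.5302 0.1079 0.1003]
```

```bash
python3 - <<'E'
from h import *
q=np.array(arm.inverse_kinematics([.5301,.1079,.1002],down(.83-.65))); mx=0
print(q.round(3))
while q[5]<-.632+1.95:
    q[5]+=.03 if mx>.06 else .04
    arm.movej(q); f=tz(5); print(round(q[5]+.632,3),f.round(3),flush=True)
    if f[2]>15 or abs(f[3])>.5: print("abort");break
    if mx>.12 and f[3]<mx-.08: print("click");break
    mx=max(mx,f[3])
st("end")
E
```

```text
[ 0.198  0.389  1.922 -0.     0.83   0.018]
0.69 [ 0.063  0.068  5.102 -0.026]
0.73 [-0.132 -0.282  5.411 -0.021]
0.77 [-0.105  0.019  5.205  0.   ]
0.81 [-1.000e-03  1.680e-01  5.224e+00 -6.000e-03]
0.85 [-0.042 -0.341  5.361 -0.011]
0.89 [-0.399  0.006  5.174 -0.029]
0.93 [ 0.018  0.105  4.756 -0.025]
0.97 [ 3.90e-02 -1.08e-01  5.45e+00  1.00e-03]
1.01 [-2.700e-01  7.600e-02  5.572e+00  2.000e-03]
1.05 [ 0.015 -0.04   5.305 -0.031]
1.09 [-0.271 -0.023  4.962 -0.032]
1.13 [-0.099  0.368  4.987 -0.022]
1.17 [-4.120e-01 -1.400e-01  5.807e+00 -3.000e-03]
1.21 [-1.672 -0.398  6.397  0.059]
1.25 [-1.491 -0.203  6.81   0.213]
1.28 [-2.520e+00  5.000e-03  6.918e+00  2.990e-01]
1.31 [-2.986 -0.02   7.141  0.388]
1.34 [-2.82  -0.235  7.344  0.47 ]
1.37 [-3.114 -0.067  7.408  0.568]
abort
end 29.07 [0.5294 0.1079 0.1002] F [-3.15  0.32  6.54] T [0.133 0.517 0.556] q6 0.737
```

The torque reached 0.57 N m with no drop, above the expected 0.25. I'll look for a gripper collision before going on.

```bash
python3 - <<'E'
from h import *
w=cams.capture("wrist")["image"];s=cams.capture("side")["image"];c=cams.capture("scene")["image"]
a=cv2.resize(w[100:400,120:520],(800,600)) 
b=cv2.resize(s[110:260,220:370],(400,400),interpolation=cv2.INTER_CUBIC);d=cv2.resize(c[230:380,200:350],(400,400),interpolation=cv2.INTER_CUBIC)
cv2.imwrite("pics/k1.png",a[:,:,::-1]);cv2.imwrite("pics/k2.png",np.hstack([d,b])[:,:,::-1])
print(tz(),arm.read_joints(),arm.read_opening(),arm.read_joint_efforts())
E
```

```text
[-3.00318274 -0.06405923  7.50902273  0.56395598] [ 1.98315848e-01  3.88887326e-01  1.92260148e+00 -2.12850372e-04
  8.31555035e-01  7.37298705e-01] 0.04858032344441337 [ -1.00212023 -51.37773871 -25.63092113   0.14195062  -0.9418302
   0.56445105]
```

View pics/k1.png

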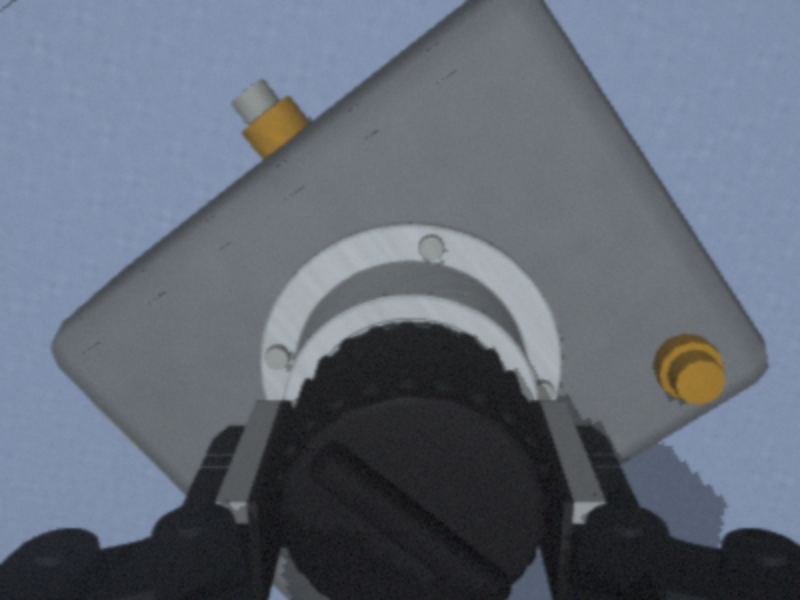

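View pics/k2.png

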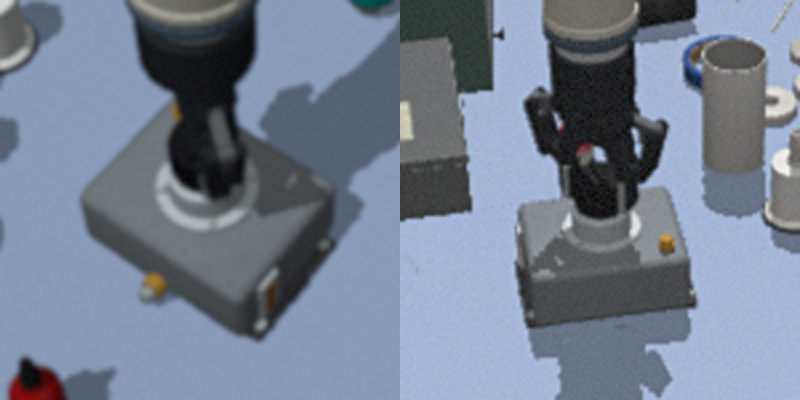

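No picture shows a collision, so the cap is at its stop (about 1.2 rad) with the torque winding up. Unwinding in small steps will show whether the shell slipped, clicked or only twisted elastically.

```bash
python3 - <<'E'
from h import *
q=np.array(arm.inverse_kinematics([.5301,.1079,.1002],down(.83-1.37)))
for a in(1.33,1.29,1.25,1.21):
    q[5]=a-.632; arm.movej(q); print(a,tz(6).round(3),arm.read_eef_pos().round(4),flush=True)
E
```

```text
1.33 [-2.403 -0.543  7.114  0.459] [0.5295 0.1078 0.1003]
1.29 [-1.898 -0.17   6.769  0.341] [0.5295 0.1078 0.1002]
1.25 [-2.067  0.067  6.601  0.221] [0.5297 0.1078 0.1003]
1.21 [-1.276 -0.28   6.063  0.08 ] [0.5297 0.1078 0.1002]
```

The twist is fully elastic at about 3 N m/rad with zero near 1.185 rad, so there was no slip and no click. The pad tips are probably also clamping the flange, which bypasses the limiter. The cap is caught under the lip, so I'll let go and regrasp 5 mm higher with less force.

```bash
python3 - <<'E'
from h import *
q=np.array(arm.inverse_kinematics([.5301,.1079,.1002],down(.83-1.185)));arm.movej(q); print(tz().round(3))
o=down(.83-1.185)
arm.move_gripper(.075); st("open"); print(tz().round(3))
w=cams.capture("wrist"); cv2.imwrite("pics/r1.png",w["image"][100:480,120:520,::-1])
arm.line_to([.5301,.1079,.1067],o,speed=.05); arm.sleep(.1);print(tz().round(3))
arm.move_gripper(.045,35); st("grip"); print(tz().round(3),arm.read_opening())
E
```

```text
[-1.167 -0.289  5.356  0.009]
open 31.18 [0.5299 0.1079 0.1   ] F [-0.66  0.5  -0.59] T [-0.053 -0.028  0.005] q6 0.553
[ 0.023 -0.147 -0.144  0.009]
[-0.272 -0.009  0.383 -0.006]
grip 32.08 [0.53   0.1079 0.1068] F [-1.48  0.87  3.18] T [-0.023  0.249  0.076] q6 0.553
[-1.282e+00  1.140e-01  3.417e+00  2.000e-03] 0.04915441798295954
```

View pics/r1.png

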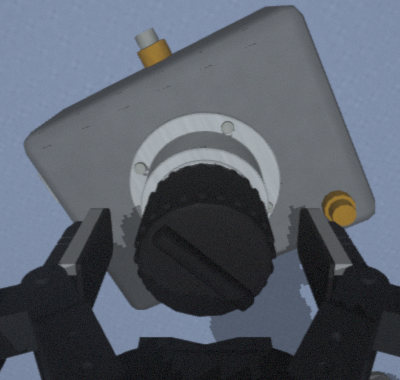

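The cap stays seated in the neck when released, with its ridge at about 38° in the image. Now I turn again with the high grasp.

```bash
python3 - <<'E'
from h import *
q=np.array(arm.inverse_kinematics([.5301,.1079,.1067],down(.83-1.185))); mx=0; a=1.185
while a<1.185+.24:
    a+=.02; q[5]=a-.632
    arm.movej(q); f=tz(5); print(round(a,3),f.round(3),flush=True)
    if abs(f[3])>.6: print("abort");break
    if mx>.12 and f[3]<mx-.08: print("click");break
    mx=max(mx,f[3])
st("end"); print(arm.read_opening())
E
```

```text
1.205 [-2.225 -0.518  4.44   0.05 ]
1.225 [-2.874 -0.417  5.035  0.117]
1.245 [-2.617 -0.571  4.972  0.205]
1.265 [-2.728 -0.128  5.689  0.258]
1.285 [-3.01  -0.526  5.585  0.307]
1.305 [-3.16  -0.438  6.268  0.35 ]
1.325 [-3.451  0.039  5.575  0.41 ]
1.345 [-4.102  0.17   5.521  0.478]
1.365 [-4.098e+00  5.000e-03  5.617e+00  5.300e-01]
1.385 [-3.69   0.682  6.052  0.583]
1.405 [-3.86   0.521  6.087  0.619]
abort
end 35.36 [0.5295 0.1079 0.1067] F [-4.56  0.8   6.47] T [0.179 0.721 0.61 ] q6 0.772
0.04907219191791375
```

The slope is the same with the high grasp. I need to know whether the shell follows the gripper, so I'll compare the ridge's world direction now with that after release (r1), both rectified onto the ridge plane.

```bash
python3 - <<'E'
from h import *
w=cams.capture("wrist"); Rt=R.from_rotvec(arm.read_orientation()); p=np.array(arm.read_eef_pos())
pickle=__import__("pickle"); pickle.dump(w,open("w2.pkl","wb"))
off=Rt.inv().apply(w["position"]-p); Rc=Rt.inv()*R.from_rotvec(w["orientation"])
R1=R.from_rotvec(down(.83-1.185)); c1=dict(mtx=w["mtx"],position=np.array([.5299,.1079,.1])+R1.apply(off),orientation=(R1*Rc).as_rotvec())
im1=np.zeros((480,640,3),np.uint8); im1[100:480,120:520]=cv2.imread("pics/r1.png")
out=[]
for c,im in((c1,im1),(w,w["image"][:,:,::-1].copy())):
    # homography: world plane z -> pixel;  view 64mm square, 400px, up = +y
    z=.118+.021; K=c["mtx"]; Rw=R.from_rotvec(c["orientation"]).as_matrix().T
    s=.064/400; src=np.float32([[0,0],[400,0],[400,400],[0,400]]); pts=[]
    for a,b in src:
        X=Rw@(np.array([.5301+(a-200)*s,.1079-(b-200)*s,z])-c["position"]); u=K@X; pts.append(u[:2]/u[2])
    H=cv2.getPerspectiveTransform(src,np.float32(pts))
    g=cv2.warpPerspective(im,H,(400,400),flags=cv2.WARP_INVERSE_MAP|cv2.INTER_CUBIC).astype(float).mean(2)
    g=cv2.GaussianBlur(g,(0,0),2); g=np.clip((g-15)*5,0,255).astype(np.uint8); out.append(g)
    l=cv2.createLineSegmentDetector().detect(g)[0].reshape(-1,4)
    for x1,y1,x2,y2 in l:
        L=np.hypot(x2-x1,y2-y1)
        if L>90: print(round(L),[int(v) for v in(x1,y1,x2,y2)],round(np.degrees(np.arctan2(-(y2-y1),x2-x1))%180,1))
    print("--")
cv2.imwrite("pics/rect.png",np.hstack(out)); print(arm.read_time())
E
```

```text
98 [396, 299, 396, 201] 90.2
130 [183, 86, 242, 202] 116.8
--
111 [82, 131, 0, 206] 42.2
92 [275, 391, 305, 304] 71.3
125 [67, 85, 167, 10] 37.2
99 [116, 11, 34, 66] 33.8
243 [205, 64, 266, 300] 104.5
--
35.4083
```

View pics/rect.png

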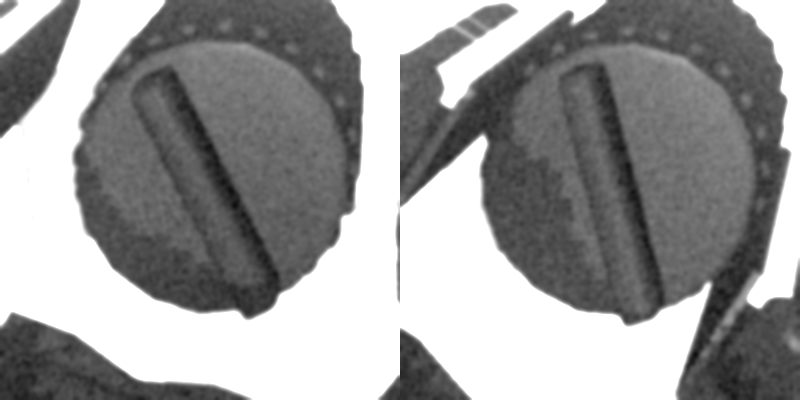

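The ridge pointed at 116.8° after release and is at 104.5° now. The shell therefore follows the gripper without slipping and twists elastically about 0.21 rad past the stop. Total windup stays below 0.45 rad, which bounds the shell angle below 0.5, so I continue in fine steps and stop at the first drop.

```bash
python3 - <<'E'
from h import *
q=np.array(arm.inverse_kinematics([.5301,.1079,.1067],down(.83-1.405))); mx=0; a=1.405
while a<1.185+.39:
    a+=.015; q[5]=a-.632
    arm.movej(q); f=tz(4); print(round(a-1.185,3),f.round(3),flush=True)
    if f[3]>1.1: print("abort");break
    if mx>.12 and f[3]<mx-.08: print("click");break
    mx=max(mx,f[3])
st("end"); print(arm.read_opening())
E
```

```text
0.235 [-0.957  0.086  4.054 -0.018]
0.25 [-0.643  0.336  4.339 -0.012]
0.265 [ 0.686  0.354  3.877 -0.021]
0.28 [0.867 0.1   4.595 0.006]
0.295 [0.861 0.028 4.038 0.011]
0.31 [-0.367 -0.165  4.718  0.009]
0.325 [-0.966 -0.883  4.899  0.049]
0.34 [-2.311 -0.531  4.663  0.051]
0.355 [-1.959 -0.757  5.333  0.133]
0.37 [-2.574 -0.371  5.222  0.141]
0.385 [-2.769 -0.251  5.763  0.225]
0.4 [-2.081 -0.125  5.365  0.245]
end 38.81 [0.5295 0.1078 0.1066] F [-1.1   0.01  5.65] T [-0.033  0.398  0.253] q6 0.953
0.04871003232552475
```

It clicked on the first step: torque fell from 0.62 to about 0 at a windup of about 0.23. My script missed it because it had reset its peak-torque variable to zero, and so wound on to 0.25 N m, well short of the 0.62 that the first click took. I'll unwind to zero torque, let go and check.

```bash
python3 - <<'E'
from h import *
a=1.185+.31
q=np.array(arm.inverse_kinematics([.5301,.1079,.1067],down(.83-a))); arm.movej(q); print("relaxed",tz().round(3))
arm.move_gripper(.075); st("open")
arm.line_to([.5301,.1079,.20],speed=.12); arm.sleep(.2); st("up")
w=cams.capture("wrist"); c=w
z=.118+.021; K=c["mtx"]; Rw=R.from_rotvec(c["orientation"]).as_matrix().T
s=.080/400; src=np.float32([[0,0],[400,0],[400,400],[0,400]]); pts=[]
for A,b in src:
    X=Rw@(np.array([.5301+(A-200)*s,.1079-(b-200)*s,z])-c["position"]); u=K@X; pts.append(u[:2]/u[2])
g=cv2.warpPerspective(w["image"][:,:,::-1].copy(),cv2.getPerspectiveTransform(src,np.float32(pts)),(400,400),flags=cv2.WARP_INVERSE_MAP|cv2.INTER_CUBIC)
gg=np.clip((cv2.GaussianBlur(g.astype(float).mean(2),(0,0),2)-15)*5,0,255).astype(np.uint8)
for x1,y1,x2,y2 in cv2.createLineSegmentDetector().detect(gg)[0].reshape(-1,4):
    L=np.hypot(x2-x1,y2-y1)
    if L>50: print(round(L),[int(v) for v in(x1,y1,x2,y2)],round(np.degrees(np.arctan2(-(y2-y1),x2-x1))%180,1))
side=cv2.resize(cams.capture("side")["image"][140:240,245:345,::-1],(400,400),interpolation=cv2.INTER_CUBIC)
cv2.imwrite("pics/fin.png",np.hstack([cv2.cvtColor(gg,cv2.COLOR_GRAY2BGR),side]))
E
```

```text
relaxed [-1.183 -0.146  4.273  0.054]
open 39.5 [0.5301 0.1079 0.1065] F [ 0.54 -0.13  0.35] T [-0.011  0.006 -0.032] q6 0.863
up 40.62 [0.5297 0.1078 0.1992] F [-0.52  0.14 -0.64] T [ 0.054 -0.02   0.056] q6 0.863
70 [137, 98, 196, 59] 33.4
70 [344, 164, 323, 231] 73.0
```

View pics/fin.png

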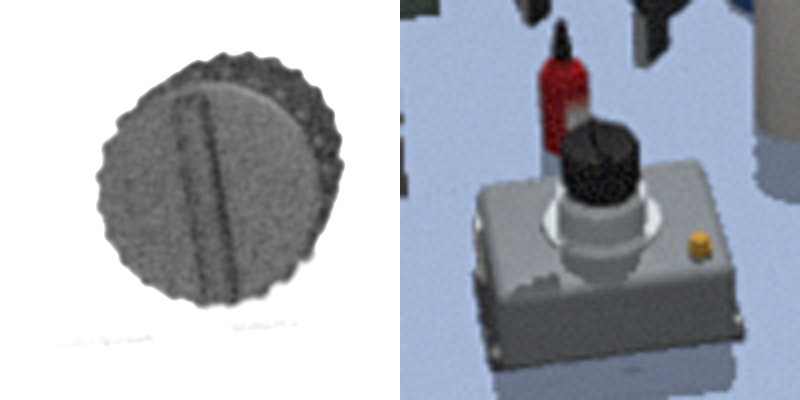

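The ridge edge now runs (208,100) to (237,298), a direction of 98°. That is 18.5°, or 0.32 rad, past its unclicked direction, which is one click. The cap sits upright and low on the neck, the gripper is clear and the bottle is in place.

```bash
python3 -c "
from bench import arm,close_job
print(arm.read_time(),arm.read_wrist_force()); close_job()"
```

```text
40.725 [ 0.32165852  0.08442107 -0.5423787 ]
the job is handed in; nothing more can be done
```

I closed the cap with one click of the torque limiter and handed the job in at 40.7 s. The lugs passed the slots freely and I pressed with about 5 to 7 N. The cap turned about 1.19 rad to its end stop; I regrasped it once there, 5 mm higher.

**Last checks:**
- **Click:** The ridge had moved 18.5° (0.32 rad) from its unclicked direction, which is one click. I read that ridge edge by eye, because the line detector did not pick it up.
- **Seating:** The cap sits upright and low on the neck. I did not measure its final height.
- **Bystanders:** The gripper was clear and the wrist force near zero. The bottle stands in place; I took no final view of the disc and the spring, but the arm met no contact near them.

**What disagreed:**
- **Click torque:** The limiter gave way only at about 0.6 N m at the wrist, not 0.25. I found no cause; no gripper collision showed in the pictures, and the higher regrasp changed nothing.
- **Missed first click:** My script did not notice the click because its peak-torque value had been reset. It turned about 0.17 rad further, up to 0.25 N m, before stopping. I then unwound to about 0.05 N m and let go, so I did not stop right at the first click. The torque and the ridge angle show no second click.

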